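# Set the tarts out on their display plaques

## Robot

A 7-joint arm with a two-finger parallel gripper is mounted at the origin on the work surface. World frame = base frame: x ahead of the robot, y to its left, z up, the work surface at z = 0. Lengths are in m, angles in rad, forces in N, time in s.
With the tool pointing down it reaches from about 0.4 to 0.85 m from the base axis. Payload 10.4 kg.
Tool frame: the origin (TCP) lies on the centre line of the jaws, within the pads' length; the fingertips stand 14 mm ahead of it and the grasp point (between the pads) lies 5 mm behind it (manip.tip_reach is the distance from the TCP to the fingertips, in m); z points along the fingers, y is the line along which they close (so a half turn about z gives the same grasp; the last joint's range is limited). The gripper opens to 85 mm and grips with 20 to 120 N. Pads are 22 mm wide; open, the fingers measure 114 mm over their backs; the gripper's body (76 mm by 85 mm) begins 54 mm behind the grasp point. The pads swing forward as they close: fully open they stand 13 mm farther back than shut.
Start: joints at [-1.123, 0.332, -0.065, 1.46, 0.022, 1.35, -0.088], TCP at [0.283, 0.557, 0.245] pointing down, gripper open.
Joint ranges: [-2.6, 2.6], [-0.5, 2.12], [-1.47, 1.34], [0.16, 2.42], [-1.27, 4.41], [0.06, 2.06], [-2.6, 2.6]. Speed limits (rad/s): [2.22, 2.22, 2.79, 2.79, 3.14, 3.14, 3.14].

## Interface

Orientations are given as a unit quaternion [x, y, z, w].
In Python, from workcell import manip gives the robot as it stands.
- The arm moves only by the shell command python3 -m pendant 'ROWS' [FORCE]. ROWS is JSON, a list of rows, each a list of 7 numbers: the shift along the tool's x, y, z in units of 50 mm (1.0 is 50 mm), then the turn, a rotation vector about the tool's x, y, z in units of 8 degrees (1.0 is 8 degrees), then the opening, from -1 (shut) to 1 (fully open), so that 0 is half open. In form: [[dx, dy, dz, ax, ay, az, jaw], ...]. A call has exactly 10 rows; each row is the pose to reach, as a shift and turn from the pose commanded when the call began, along the tool's axes at that moment; what a row does not reach only later rows make up. A row lasts 1/8 s, in which the tool goes at most 62.5 mm and 10.7 degrees, less where a joint would pass 70% of its speed; a pose out of reach is approached as far as the arm can. A call with a gripper value outside its range is refused whole. The fingers move at their own pace and stop on an object; FORCE is the grip in N (left out, the last holds). Time passes only in rows, so rows that repeat a pose let the fingers close, or fill a call up. It gives the time, the measured TCP pose, the force, the opening and the grip force at its end, in the units of the state.
- manip.get_obs(): the state, without advancing time (a new reading comes with each control period).
- manip.camera(name): name is "scene" or "top" or "wrist"; returns (picture, depth): 420x560x3 uint8, red, green, blue; 420x560 float32, m along the optical axis (not along the pixel's ray), 0 where there is no reading.
- manip.get_calibration(name): a dict with "fx", "fy", "cx", "cy" (pixels), "xyz" and "orientation" of the camera in the world. Camera axes: x right, y up, looking along -z (the intrinsics and any distortion apply to the point x, -y, -z); pixel columns grow to the right and rows downward; lengths in m; the calibration is good to about 2 mm. A picture is of the moment at which its call begins: read the wrist's pose just before it. get_calibration takes no time and is no camera call; for the wrist camera it gives the pose at the moment of the call.
- manip.hand_in(): hands the job in; it is judged then, once.
Trained networks look in the newest picture that a camera, given by its name, has taken for a name from the list of things; names that differ only in an ending like _2 or _b are one class to them, and where a whole thing is asked for, a point or a joint stands for the part that bears it (a point fixed in the world has none). Each returns a list of dicts, best first, with "p" (0 to 1); they miss things now and then, are a little off and sometimes report something else, mostly with a low value. They report only what shows in the picture. A call takes as long as a camera call. They do not tell look-alikes from the thing itself.
- manip.find_in(thing, camera): "box" ([left, top, right, bottom] in pixels, round what is visible of it).
- manip.trace(thing, camera): "pixels" (420x560 bool, what is visible of it) and "box" ([left, top, right, bottom] in pixels, round what is visible of it).
- manip.tip_of(thing, camera): "pixel" ([column, row] in pixels: a listed point, or the origin of a listed thing).
The state is a dict: "clock": time; "joint_pos": joint angles; "joint_velocities": joint speeds; "tau": joint torques, N m; "position": TCP position; "ee_rot": TCP orientation; "ft_force": force on the tool from outside, world axes, zero at the start; "torque": the same for the moment, N m; "grip_width": opening from 0.0 (shut) to 1.0 (fully open); "grasp_force": force on a finger pad.
Only numpy, scipy, OpenCV 4.12 (cv2) and the standard library are available. Lean on these libraries where they do the work, as an engineer would, in place of code of your own. Each camera call takes 0.05 s, during which the arm holds its last target. There are 200 camera calls.

## Task

Set out the four fresh tarts, in their tins, for display: put each in the middle of the plaque that matches it in shape and colour (strawberry on the round red-bordered one, blackberry on the round purple one, pistachio on the oblong green one, lemon on the oblong yellow one), the oblong tarts lined up lengthwise with their plaques. Keep the tarts level, set them down gently, and leave the sugar shaker and the jam jar standing where they are.

Things in the scene. Friction and masses are not known exactly. Their poses are not given: they have to be found in the camera images.
- strawberry_tart: strawberry tart with bright red fruit on top, in a rigid round fluted aluminium tin, tin 58 mm across and 30 mm high, fruit rising to 42 mm in the middle; about 0.15 kg. Origin: centre of its underside, z up. Loose; grip the tin by its sides from above.
- blackberry_tart: blackberry tart with dark purple fruit on top, in a rigid round fluted aluminium tin, tin 58 mm across and 30 mm high, fruit rising to 42 mm in the middle; about 0.15 kg. Origin: centre of its underside, z up. Loose; grip the tin by its sides from above.
- pistachio_tart: pistachio tart with green topping, in a rigid oblong fluted aluminium tin, 84 mm long (its x axis) by 42 mm wide (its y axis) and 30 mm high, topping rising to 39 mm in the middle; about 0.17 kg. Origin: centre of its underside, z up. Loose; grip across its 42 mm width from above.
- lemon_tart: lemon tart with yellow topping, in a rigid oblong fluted aluminium tin, 84 mm long (its x axis) by 42 mm wide (its y axis) and 30 mm high, topping rising to 39 mm in the middle; about 0.17 kg. Origin: centre of its underside, z up. Loose; grip across its 42 mm width from above.
- red_plaque: round white porcelain plaque with a red border, 100 mm across, 6 mm thick, flat on top (the border is not raised), its white middle 80 mm across. Fixed to the counter. Origin: centre of its underside, z up, so its top is 6 mm above the origin. Place for the strawberry tart.
- purple_plaque: round white porcelain plaque with a dark purple border, 100 mm across, 6 mm thick, flat on top (the border is not raised), its white middle 80 mm across. Fixed to the counter. Origin: centre of its underside, z up, so its top is 6 mm above the origin. Place for the blackberry tart.
- green_plaque: oblong white porcelain plaque with a green border, 124 mm long (its x axis) by 82 mm wide (its y axis), 6 mm thick, flat on top (the border is not raised), its white middle 104 x 62 mm. Fixed to the counter. Origin: centre of its underside, z up, so its top is 6 mm above the origin. Place for the pistachio tart.
- yellow_plaque: oblong white porcelain plaque with a yellow border, 124 mm long (its x axis) by 82 mm wide (its y axis), 6 mm thick, flat on top (the border is not raised), its white middle 104 x 62 mm. Fixed to the counter. Origin: centre of its underside, z up, so its top is 6 mm above the origin. Place for the lemon tart.
- sugar_shaker: upright steel sugar shaker with a dark domed cap, 52 mm across, 92 mm high, loose, standing among the tarts; not to be disturbed. Origin: centre of its underside. (A white ramekin, 60 mm across and 32 mm high, also stands among the tarts and is not tracked; it keeps at least 100 mm, centre to centre, from every tart and plaque.)
- jam_jar: amber glass jam jar with a paper label and a brass-coloured lid, 54 mm across, 85 mm high, loose, standing among the tarts; not to be disturbed. Origin: centre of its underside.
Mind the look-alikes: they are no part of the job. Leave any brown or turquoise look-alike of the purple_plaque alone. What is shaped like the strawberry_tart but pink is not meant.

How it is judged:
At the end, for the whole second after the job is handed in: Each tart stands upright and at rest on its own matching plaque, its centre within 12 mm of the plaque's centre; the two oblong tarts lie along their plaques within 0.2 rad (either way round); the sugar shaker and the jam jar stand upright within 30 mm of where they were (horizontal distance between strawberry_tart and red_plaque below 0.012 m and z of strawberry_tart in the frame of red_plaque between 0.002 and 0.011 m and angle between each of strawberry_tart, blackberry_tart, pistachio_tart, lemon_tart's own z axis and vertical below 0.1 rad and linear speed of each of strawberry_tart, blackberry_tart, pistachio_tart, lemon_tart below 0.02 m/s and angular speed of each of strawberry_tart, blackberry_tart, pistachio_tart, lemon_tart below 0.2 rad/s and horizontal distance between blackberry_tart and purple_plaque below 0.012 m and z of blackberry_tart in the frame of purple_plaque between 0.002 and 0.011 m and horizontal distance between pistachio_tart and green_plaque below 0.012 m and z of pistachio_tart in the frame of green_plaque between 0.002 and 0.011 m and angle between the x axis of pistachio_tart and the x axis of green_plaque, either way round below 0.2 rad and horizontal distance between lemon_tart and yellow_plaque below 0.012 m and z of lemon_tart in the frame of yellow_plaque between 0.002 and 0.011 m and angle between the x axis of lemon_tart and the x axis of yellow_plaque, either way round below 0.2 rad and distance of each of sugar_shaker, jam_jar from where it was at the start of the episode below 0.03 m and angle between each of sugar_shaker, jam_jar's own z axis and vertical below 0.2 rad); the robot touches nothing.
It fails at once if a tart is tipped by more than 35 degrees (angle between any of strawberry_tart, blackberry_tart, pistachio_tart, lemon_tart's own z axis and vertical above 0.61 rad).
It fails at once if a tart is dropped (from more than about 20 mm) or slammed down: faster than 0.6 m/s within 35 mm of the counter ((linear speed of strawberry_tart above 0.6 m/s and height (world z) of strawberry_tart below 0.035 m) or (linear speed of blackberry_tart above 0.6 m/s and height (world z) of blackberry_tart below 0.035 m) or (linear speed of pistachio_tart above 0.6 m/s and height (world z) of pistachio_tart below 0.035 m) or (linear speed of lemon_tart above 0.6 m/s and height (world z) of lemon_tart below 0.035 m)).
It fails at once if the sugar shaker or the jam jar is shifted by more than 30 mm or knocked over (distance of any of sugar_shaker, jam_jar from where it was at the start of the episode above 0.03 m or angle between any of sugar_shaker, jam_jar's own z axis and vertical above 0.5 rad).
It also fails if it takes over 112 s, if anything falls off the work surface, if the arm or the gripper's body presses on something with over 40 N, if the wrist force passes 120 N, or if a joint passes its speed limit or range.

## Working session

There is one attempt and no reset: what is moved stays moved. The work goes in short steps, Python scripts to look and compute and a shell command to move; the robot and the scene stay as the last step left them, time stands still between calls to the robot, and variables do not carry over. Pictures are saved under pics/ and viewed, at most 14 in all, crops included, and the job is handed in when it is done.

```bash
ls; mkdir -p pics; python3 - <<'E'
from workcell import manip
import cv2
o=manip.get_obs();print({k:o[k] for k in("clock","position","ee_rot","grip_width")})
for n in("top","scene"):
    im,d=manip.camera(n);cv2.imwrite(f"pics/{n}0.png",im[:,:,::-1]);c=manip.get_calibration(n);print(n,c)
E
```

```text
pics
{'clock': 0.0, 'position': array([0.28333033, 0.55667358, 0.24447898]), 'ee_rot': array([ 2.33213310e-01,  9.72425321e-01, -7.29255477e-04, -1.23325595e-04]), 'grip_width': 0.999003682105001}
top {'fx': 389.06257630772063, 'fy': 389.06257630772063, 'cx': 279.0672117552425, 'cy': 207.86867761718486, 'xyz': array([0.44348434, 0.06339377, 1.10331919]), 'orientation': array([-0.01016431,  0.02733327,  0.71506752, -0.69844686])}
scene {'fx': 537.3393810718684, 'fy': 537.3393810718684, 'cx': 274.97273350476246, 'cy': 207.723390163997, 'xyz': array([ 1.65336434, -0.27500814,  0.83065413]), 'orientation': array([0.37411625, 0.28462123, 0.54329385, 0.69560016])}
```

View pics/top0.png

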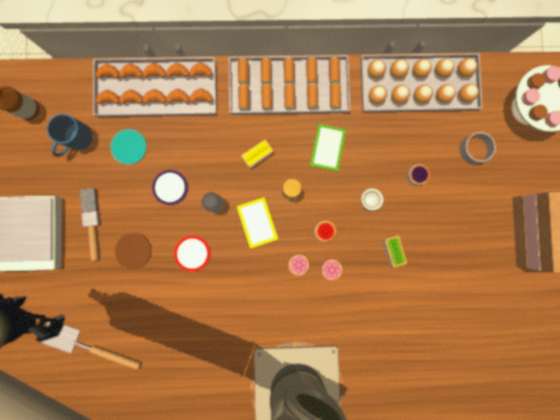

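View pics/scene0.png

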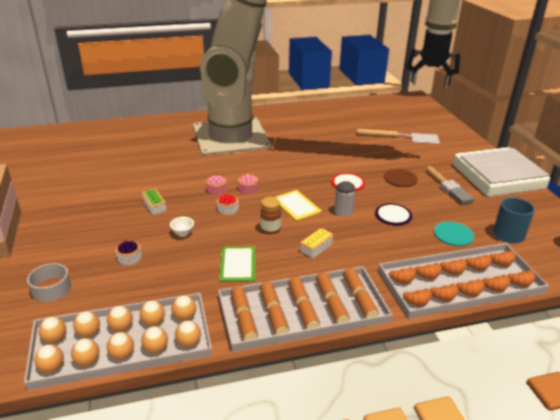

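Top view: strawberry (325,231) with pink look-alikes at (299,265) and (332,270). Blackberry is at (419,175), pistachio (397,251) and lemon (257,154). The red plaque is at (192,253) and purple at (170,187), with brown (133,250) and turquoise (128,147) as look-alikes. Green plaque (328,148), yellow (257,222), shaker (212,202), jar (292,188), ramekin (372,199). Next I'll measure these with the networks.

```bash
cat > h.py <<'E'
from workcell import manip
import numpy as np, cv2
from scipy.spatial.transform import Rotation as R
def world(c,d):
    v,u=np.mgrid[:d.shape[0],:d.shape[1]]
    p=np.stack([(u-c["cx"])/c["fx"]*d,-(v-c["cy"])/c["fy"]*d,-d],-1)
    return p@R.from_quat(c["orientation"]).as_matrix().T+c["xyz"]
def ray(c,uv,z):
    uv=np.asarray(uv,float).reshape(-1,2)
    p=np.c_[(uv[:,0]-c["cx"])/c["fx"],-(uv[:,1]-c["cy"])/c["fy"],-np.ones(len(uv))]@R.from_quat(c["orientation"]).as_matrix().T
    return (c["xyz"]+p*((z-c["xyz"][2])/p[:,2])[:,None])[:,:2]
def shape(c,mask,z):
    """outline of a mask cast on height z: centre, sides, direction of the long side"""
    k=max(cv2.findContours(mask.astype(np.uint8),cv2.RETR_EXTERNAL,cv2.CHAIN_APPROX_NONE)[0],key=cv2.contourArea)
    q=ray(c,k[:,0],z).astype(np.float32)
    (x,y),(w,h),a=cv2.minAreaRect(q*1000)
    if h>w:a+=90;w,h=h,w
    return np.round([x,y,w,h,(a+90)%180-90],1)
E
python3 - <<'E'
from h import *
im,d=manip.camera("top");c=manip.get_calibration("top");W=world(c,d)
hsv=cv2.cvtColor(im,cv2.COLOR_RGB2HSV)
for t,z in dict(strawberry_tart=.03,blackberry_tart=.03,pistachio_tart=.03,lemon_tart=.03,red_plaque=.006,purple_plaque=.006,green_plaque=.006,yellow_plaque=.006,sugar_shaker=.09,jam_jar=.085).items():
    for r in manip.trace(t,"top"):
        if r["p"]<.3: continue
        m=r["pixels"]
        print(t,round(r["p"],2),np.round(r["box"]),shape(c,m,z),"z95",round(float(np.percentile(W[m][:,2],95)),3),"zmed",round(float(np.median(W[m][:,2])),3))
rows=[im[y-40:y+40,x-45:x+45] for x,y in[(325,231),(315,260),(419,175),(397,251),(257,154),(192,253),(170,187),(257,222)]]
g=np.vstack([np.hstack(rows[:4]),np.hstack(rows[4:])])
cv2.imwrite("pics/crop1.png",cv2.resize(g[:,:,::-1],None,fx=2.2,fy=2.2))
E
```

```text
strawberry_tart 0.93 [319. 257. 341. 283.] [ 330.  -103.5   58.    57.3   88.4] z95 0.04 zmed 0.033
strawberry_tart 0.83 [288. 255. 308. 270.] [346.1 -13.   52.3  51.9  88.5] z95 0.04 zmed 0.034
strawberry_tart 0.69 [314. 220. 333. 241.] [435.4 -88.1  54.6  52.9  43.5] z95 0.041 zmed 0.034
blackberry_tart 0.77 [407. 164. 433. 184.] [ 586.3 -353.3   65.1   50.7   88.8] z95 0.04 zmed 0.033
pistachio_tart 0.85 [382. 235. 408. 266.] [ 375.1 -282.7   86.4   51.7   18.6] z95 0.038 zmed 0.031
lemon_tart 0.66 [243. 142. 273. 167.] [653.7  92.4  81.4  43.5 -57.3] z95 0.038 zmed 0.032
red_plaque 0.56 [173. 237. 211. 266.] [382.2 279.5  97.5  94.6  -0.8] z95 0.01 zmed 0.006
purple_plaque 0.69 [117. 233. 152. 269.] [393.4 444.2  96.9  94.3  88.6] z95 0.009 zmed 0.006
purple_plaque 0.57 [154. 170. 191. 202.] [568.7 341.6  99.   95.2  -0.7] z95 0.009 zmed 0.006
purple_plaque 0.56 [108. 128. 145. 164.] [686.2 458.2  97.   95.4  -1. ] z95 0.009 zmed 0.005
green_plaque 0.86 [311. 124. 344. 171.] [ 673.6 -108.7  125.1   82.6  -12.9] z95 0.009 zmed 0.006
yellow_plaque 0.69 [236. 201. 276. 248.] [463.1  98.1 123.8  81.6  17.1] z95 0.009 zmed 0.006
yellow_plaque 0.51 [310. 124. 346. 169.] [ 673.4 -108.6  124.8   81.2  -13.1] z95 0.009 zmed 0.006
sugar_shaker 0.91 [204. 191. 223. 212.] [518.8 209.5  57.1  52.2  88.7] z95 0.092 zmed 0.086
jam_jar 0.52 [281. 182. 304. 202.] [547.6   4.   55.5  50.   -1.4] z95 0.088 zmed 0.084
```

View pics/crop1.png

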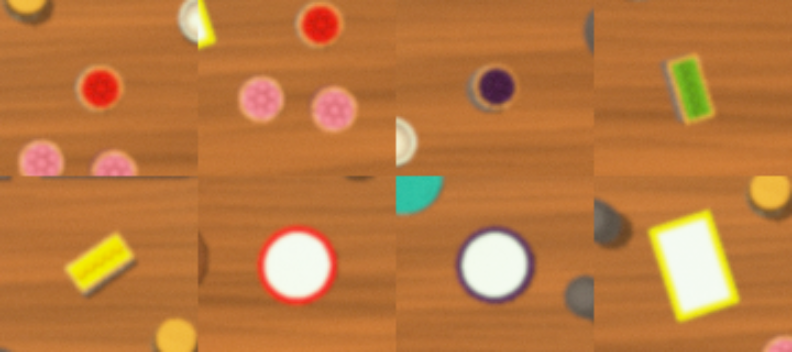

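All the choices agree with the picture. The reddest fruit, at (325,231), is the strawberry; the purple-bordered white plaque is at (170,187). I'll start with lemon, so I need a helper that turns a target pose into row units.

```bash
cat >> h.py <<'E'
def go(x,y,z,yaw):
    """units for a tool pointing down, its y axis at yaw degrees (half turns free)"""
    o=manip.get_obs();M=R.from_quat(o["ee_rot"])
    best=None
    for a in (yaw,yaw+180):
        t=np.radians(a);Y=np.array([np.cos(t),np.sin(t),0]);Z=np.array([0,0,-1.]);T=R.from_matrix(np.c_[np.cross(Y,Z),Y,Z])
        rv=np.degrees((M.inv()*T).as_rotvec())/8
        if best is None or abs(rv[2])<abs(best[2]):best,alt=rv,best
        else:alt=rv
    s=M.inv().apply(np.array([x,y,z])-o["position"])/.05
    print("shift",np.round(s,2),"turn",np.round(best,2),"or az",np.round(alt[2] if alt is not None else 0,2),"j7",round(o["joint_pos"][6],2))
E
python3 -c "
from h import *
print(manip.tip_reach);go(.654,.092,.2,33)"
```

```text
0.014
shift [-10.82  -4.93   0.91] turn [ 0.   -0.    3.75] or az -18.75 j7 -0.09
```

```bash
python3 -m pendant '[[-10.8,-4.9,0.9,0,0,3.75,1],[-10.8,-4.9,0.9,0,0,3.75,1],[-10.8,-4.9,0.9,0,0,3.75,1],[-10.8,-4.9,0.9,0,0,3.75,1],[-10.8,-4.9,0.9,0,0,3.75,1],[-10.8,-4.9,0.9,0,0,3.75,1],[-10.8,-4.9,0.9,0,0,3.75,1],[-10.8,-4.9,0.9,0,0,3.75,1],[-10.8,-4.9,0.9,0,0,3.75,1],[-10.8,-4.9,0.9,0,0,3.75,1]]' 50
cat >> h.py <<'E'
def look(t,z,zlo=None,save=None):
    o=manip.get_obs();c=manip.get_calibration("wrist");im,d=manip.camera("wrist");W=world(c,d)
    if save:cv2.imwrite(save,im[:,:,::-1])
    print("tcp",np.round(o["position"]*1000,1))
    for r in manip.trace(t,"wrist"):
        if r["p"]<.3:continue
        m=r["pixels"];q=W[m&(d>0)];k=q[q[:,2]>zlo] if zlo else q
        (x,y),(w,h),a=cv2.minAreaRect((k[:,:2]*1000).astype(np.float32))
        if h>w:a+=90;w,h=h,w
        print(t,round(r["p"],2),np.round(r["box"]),"outline",shape(c,m,z),"depth",np.round([x,y,w,h,(a+90)%180-90],1),"z95",np.round(np.percentile(q[:,2],[50,95]),3),"rgb",np.median(im[m],0))
E
python3 - <<'E'
from h import *
look("lemon_tart",.03,.02,"pics/w1.png")
E
```

```text
clock: 1.9
position: [0.6551, 0.0897, 0.2]
ee_rot: [0.479, 0.878, -0.001, 0.0]
ft_force: [0.9, 0.6, 0.1]
grip_width: 1.001
grasp_force: 0.0
tcp [655.1  89.7 200. ]
lemon_tart 0.65 [268. 157. 305. 239.] outline [655.7  96.6  84.   41.8 -56.6] depth [656.3  96.1  81.4  41.8 -56.1] z95 [0.031 0.037] rgb [232. 182.  82.]
```

View pics/w1.png

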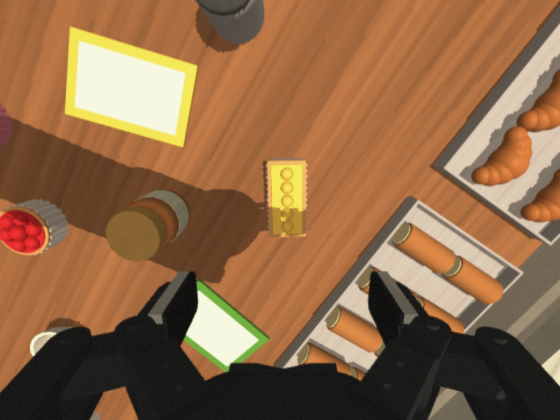

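The wrist view shows the lemon tart at (287,198), clear of its neighbours; its 84 × 42 mm outline matches the size given. The yellow plaque shows whole at (130,86).

```bash
python3 - <<'E'
from h import *
look("yellow_plaque",.006)
look("strawberry_tart",.03,.02)
go(.656,.0963,.02,33.6)
E
```

```text
tcp [655.1  88.7 199.6]
yellow_plaque 0.9 [ 63.  23. 200. 144.] outline [464.8 100.7 126.4  82.7  17.7] depth [461.6  99.5 129.9  84.4  17.7] z95 [0.005 0.007] rgb [243. 245. 221.]
tcp [653.5  93.7 200. ]
strawberry_tart 0.83 [  0. 206.  70. 255.] outline [443.5 -77.9  80.9  56.5  48.7] depth [439.1 -86.2  56.8  52.1 -72.1] z95 [0.03  0.038] rgb [168.   75.5  52. ]
strawberry_tart 0.65 [  2. 103.  11. 152.] outline [388.9   9.3  40.4  11.2 -72.9] depth [0. 0. 0. 0. 0.] z95 [0.005 0.012] rgb [115.  63.  66.]
shift [-0.02  0.06  3.61] turn [ 0.   -0.01 -0.06] or az 22.44 j7 0.46
```

```bash
python3 - <<'E'
from h import *
look("lemon_tart",.03,.02)
look("yellow_plaque",.006)
go(.656,.0963,.02,33.6)
E
```

```text
tcp [653.2  95.4 200.4]
lemon_tart 0.67 [266. 166. 304. 244.] outline [655.4  97.   84.1  41.1 -56.2] depth [656.5  95.5  81.9  41.7 -55.9] z95 [0.031 0.037] rgb [237. 188.  85.]
tcp [653.2  95.4 200.5]
yellow_plaque 0.85 [ 66.  31. 198. 148.] outline [464.8 100.8 124.6  81.6  16.8] depth [463.6 100.4 125.   82.5  17.1] z95 [0.005 0.007] rgb [249. 250. 230.]
shift [-0.01  0.06  3.61] turn [ 0.   -0.   -0.06] or az 22.44 j7 0.46
```

```bash
python3 -m pendant '[[0,0.05,0.8,0,0,0,1],[0,0.05,1.6,0,0,0,1],[0,0.05,2.4,0,0,0,1],[0,0.05,3.0,0,0,0,1],[0,0.05,3.4,0,0,0,1],[0,0.05,3.6,0,0,0,1],[0,0.05,3.6,0,0,0,-0.5],[0,0.05,3.6,0,0,0,-0.5],[0,0.05,3.6,0,0,0,-0.5],[0,0.05,3.6,0,0,0,-0.5]]' 50
```

```text
clock: 3.65
position: [0.6566, 0.0953, 0.0218]
ee_rot: [0.477, 0.879, 0.001, 0.001]
ft_force: [-1.6, -0.7, 6.6]
grip_width: 0.48
grasp_force: 52.0
```

```bash
python3 -c "
from h import *
go(.4645,.1005,.13,106.9)"
```

```text
shift [ 2.18 -3.16 -2.17] turn [ 0.01  0.01 -9.23] or az 13.27 j7 0.5
```

```bash
python3 -m pendant '[[0,0,-0.5,0,0,0,-0.5],[0,0,-1.2,0,0,0,-0.5],[0,0,-2.0,0,0,0,-0.5],[0.3,-0.4,-2.2,0,0,-1,-0.5],[0.7,-1.0,-2.2,0,0,-2.2,-0.5],[1.1,-1.6,-2.2,0,0,-3.5,-0.5],[1.5,-2.2,-2.2,0,0,-4.8,-0.5],[1.9,-2.7,-2.2,0,0,-6.0,-0.5],[2.1,-3.1,-2.2,0,0,-7.2,-0.5],[2.18,-3.16,-2.2,0,0,-8.4,-0.5]]' 50
python3 -c "
from h import *
go(.4645,.1005,.027,106.9)"
```

```text
clock: 4.9
position: [0.4624, 0.1001, 0.1304]
ee_rot: [-0.092, 0.996, 0.0, -0.0]
ft_force: [0.3, -0.5, -3.4]
grip_width: 0.48
grasp_force: 51.0
shift [-0.04  0.    2.07] turn [ 0.   -0.   -0.79] or az 21.71 j7 1.46
```

```bash
python3 -m pendant '[[-0.02,0,0.5,0,0,-0.8,-0.5],[-0.04,0,1.0,0,0,-0.8,-0.5],[-0.04,0,1.4,0,0,-0.8,-0.5],[-0.04,0,1.7,0,0,-0.8,-0.5],[-0.04,0,1.9,0,0,-0.8,-0.5],[-0.04,0,2.0,0,0,-0.8,-0.5],[-0.04,0,2.05,0,0,-0.8,-0.5],[-0.04,0,2.05,0,0,-0.8,-0.5],[-0.04,0,2.05,0,0,-0.8,0.3],[-0.04,0,2.05,0,0,-0.8,1]]' 50
python3 -c "
from h import *
go(.438,-.086,.2,63)"
```

```text
clock: 6.15
position: [0.4662, 0.1009, 0.0283]
ee_rot: [-0.145, 0.989, 0.0, 0.001]
ft_force: [-0.1, -0.0, -0.4]
grip_width: 0.837
grasp_force: 0.0
shift [ 1.61 -3.42 -3.44] turn [0.   0.01 5.45] or az -17.05 j7 1.59
```

```bash
python3 -m pendant '[[0,0,0,0,0,0,1],[0,0,-0.6,0,0,0,1],[0,0,-1.5,0,0,0,1],[0.4,-0.8,-2.4,0,0,1.2,1],[0.8,-1.7,-3.0,0,0,2.4,1],[1.2,-2.6,-3.4,0,0,3.6,1],[1.6,-3.4,-3.4,0,0,4.8,1],[1.6,-3.4,-3.4,0,0,5.4,1],[1.6,-3.4,-3.4,0,0,5.4,1],[1.6,-3.4,-3.4,0,0,5.4,1]]' 50
python3 - <<'E'
from h import *
manip.camera("wrist");manip.camera("wrist")
look("strawberry_tart",.03,.02,"pics/w2.png")
look("pistachio_tart",.03,.02)
look("blackberry_tart",.03,.02)
look("lemon_tart",.036,.02)
o=manip.get_obs();print(o["position"],o["clock"])
E
```

```text
clock: 7.4
position: [0.4379, -0.0845, 0.1978]
ee_rot: [0.228, 0.974, 0.0, -0.0]
ft_force: [-1.4, -0.1, -0.5]
grip_width: 1.0
grasp_force: 0.0
tcp [437.9 -84.5 197.7]
strawberry_tart 0.98 [184.  81. 249. 143.] outline [ 329.7 -100.8   58.8   56.9   63.6] depth [ 329.4 -102.2   56.7   56.   -67.7] z95 [0.032 0.039] rgb [251. 163. 152.]
strawberry_tart 0.85 [249. 173. 307. 226.] outline [433.4 -86.7  58.7  55.6 -46.1] depth [434.5 -88.1  56.6  55.7  80.5] z95 [0.032 0.039] rgb [180.  43.  40.]
strawberry_tart 0.67 [280.  45. 336. 117.] outline [345.  -12.7  56.4  55.2 -23.2] depth [344.  -12.7  56.   55.7 -65.7] z95 [0.033 0.039] rgb [253. 178. 164.]
tcp [437.8 -84.7 197.7]
pistachio_tart 0.59 [ 50. 188. 142. 270.] outline [ 373.  -272.7   83.7   60.3   15.6] depth [ 374.6 -281.6   82.1   42.3   15. ] z95 [0.03  0.037] rgb [157. 192.  86.]
tcp [437.8 -84.8 197.7]
blackberry_tart 0.42 [125. 389. 131. 404.] outline [ 579.3 -380.5   22.2    4.9  -17.7] depth [ 501.  -261.1  297.3   14.7  -56.3] z95 [0.032 0.249] rgb [155.  98.  83.]
tcp [437.8 -84.9 197.8]
lemon_tart 0.87 [416. 101. 507. 190.] outline [463.3  95.3  89.5  49.2  18.2] depth [466.3 100.9  83.1  41.9  17.6] z95 [0.037 0.043] rgb [254. 225. 109.]
[ 0.43779856 -0.08498324  0.19778536] 7.9
```

View pics/w2.png

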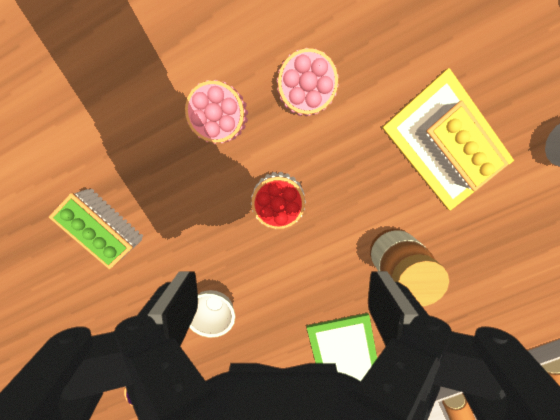

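The wrist view shows the strawberry at (278,202), with the pinks at (215,112) and (308,80) left well clear. The lemon tart sits centred on its plaque, about 2 mm off.

```bash
python3 -c "
from h import *
go(.434,-.0875,.0205,63)"
```

```text
shift [ 0.05 -0.08  3.55] turn [ 0.   -0.    0.06] or az -22.44 j7 1.18
```

```bash
python3 -m pendant '[[0.05,-0.08,0.8,0,0,0,1],[0.05,-0.08,1.6,0,0,0,1],[0.05,-0.08,2.4,0,0,0,1],[0.05,-0.08,3.0,0,0,0,1],[0.05,-0.08,3.4,0,0,0,1],[0.05,-0.08,3.55,0,0,0,1],[0.05,-0.08,3.55,0,0,0,-0.1],[0.05,-0.08,3.55,0,0,0,-0.1],[0.05,-0.08,3.55,0,0,0,-0.1],[0.05,-0.08,3.55,0,0,0,-0.1]]' 50
python3 -c "
from h import *
go(.383,.280,.15,63)
go(.44,.12,.15,63)"
```

```text
clock: 9.15
position: [0.4344, -0.0875, 0.0214]
ee_rot: [0.23, 0.973, 0.0, 0.001]
ft_force: [-1.5, 0.3, 6.3]
grip_width: 0.661
grasp_force: 52.5
shift [ 4.21  6.12 -2.57] turn [0.01 0.01 0.05] or az -22.45 j7 1.29
shift [ 1.75  3.76 -2.57] turn [0.01 0.01 0.05] or az -22.45 j7 1.29
```

```bash
python3 -m pendant '[[0,0,-0.5,0,0,0,-0.1],[0,0,-1.2,0,0,0,-0.1],[0,0,-2.0,0,0,0,-0.1],[0.3,0.6,-2.6,0,0,0,-0.1],[0.6,1.4,-2.6,0,0,0,-0.1],[1.0,2.2,-2.6,0,0,0,-0.1],[1.4,3.0,-2.6,0,0,0,-0.1],[1.7,3.6,-2.6,0,0,0,-0.1],[1.9,3.9,-2.6,0,0,0,-0.1],[1.9,3.9,-2.6,0,0,0,-0.1]]' 50
python3 - <<'E'
from h import *
manip.camera("wrist");manip.camera("wrist")
look("red_plaque",.006,None,"pics/w3.png")
look("purple_plaque",.006)
o=manip.get_obs();print(o["position"],o["clock"])
go(.383,.280,.15,63)
E
```

```text
clock: 10.4
position: [0.436, 0.1305, 0.1509]
ee_rot: [0.229, 0.974, 0.0, 0.0]
ft_force: [0.6, -0.1, -0.8]
grip_width: 0.66
grasp_force: 53.5
tcp [436.2 128.6 150.7]
red_plaque 0.58 [358.   6. 480. 136.] outline [381.9 283.4  99.5  98.6  62.1] depth [381.5 284.5 101.   99.6 -54.9] z95 [0.006 0.007] rgb [238. 243. 218.]
tcp [436.2 128.3 150.5]
purple_plaque 0.61 [480. 181. 560. 275.] outline [564.2 328.  101.   72.8 -10.9] depth [565.1 331.2  99.7  73.3 -14.3] z95 [0.006 0.007] rgb [238. 241. 213.]
purple_plaque 0.61 [554.   0. 560.  35.] outline [391.9 395.9  26.4   4.6 -10.9] depth [ 3.923e+02  3.992e+02  2.720e+01  4.600e+00 -1.000e-01] z95 [0.003 0.006] rgb [48.5 29.5 17. ]
[0.43620479 0.12854911 0.15043551] 10.7
shift [2.31 2.23 0.01] turn [0.   0.   0.04] or az -22.46 j7 0.72
```

View pics/w3.png

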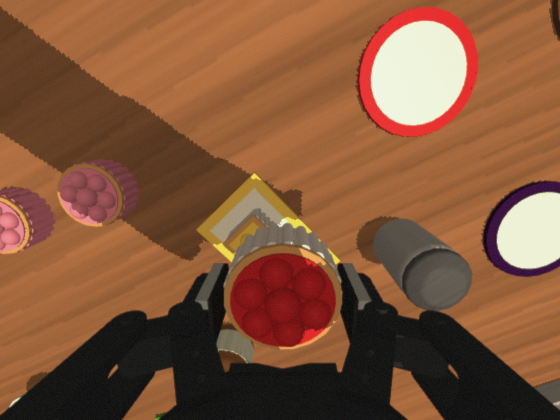

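The strawberry is held level, and the red plaque at (418,72) measures (382, 283.5) mm and 100 mm across.

```bash
python3 -c "
from h import *
go(.382,.2835,.0278,63)"
python3 -m pendant '[[0.7,0.7,0,0,0,0,-0.1],[1.4,1.4,0,0,0,0,-0.1],[2.0,2.0,0,0,0,0,-0.1],[2.35,2.3,0.2,0,0,0,-0.1],[2.35,2.3,0.7,0,0,0,-0.1],[2.35,2.3,1.2,0,0,0,-0.1],[2.35,2.3,1.7,0,0,0,-0.1],[2.35,2.3,2.0,0,0,0,-0.1],[2.35,2.3,2.1,0,0,0,-0.1],[2.35,2.3,2.1,0,0,0,-0.1]]' 50
python3 -c "
from h import *
go(.382,.2835,.0278,63)"
```

```text
shift [2.36 2.28 2.45] turn [0.   0.   0.04] or az -22.46 j7 0.72
clock: 11.95
position: [0.3827, 0.2849, 0.0456]
ee_rot: [0.23, 0.973, 0.0, 0.0]
ft_force: [-0.2, -0.2, -1.3]
grip_width: 0.659
grasp_force: 53.5
shift [-0.   -0.03  0.36] turn [0.   0.   0.05] or az -22.45 j7 0.35
```

```bash
python3 -m pendant '[[0,-0.02,0.15,0,0,0,-0.1],[0,-0.02,0.28,0,0,0,-0.1],[0,-0.02,0.35,0,0,0,-0.1],[0,-0.02,0.35,0,0,0,-0.1],[0,-0.02,0.35,0,0,0,0.7],[0,-0.02,0.35,0,0,0,1],[0,-0.02,0.35,0,0,0,1],[0,-0.02,-0.3,0,0,0,1],[0,-0.02,-1.2,0,0,0,1],[0,-0.02,-2.2,0,0,0,1]]' 50
python3 -c "
from h import *
go(.42,.02,.22,63)
go(.567,-.33,.22,63)"
```

```text
clock: 13.2
position: [0.3816, 0.2836, 0.1565]
ee_rot: [0.23, 0.973, -0.0, -0.0]
ft_force: [0.4, 0.3, -0.3]
grip_width: 0.998
grasp_force: 0.0
shift [-3.05 -4.37 -1.27] turn [-0.   -0.    0.05] or az -22.45 j7 0.37
shift [-8.81 -9.32 -1.27] turn [-0.   -0.    0.05] or az -22.45 j7 0.37
```

```bash
python3 -m pendant '[[-0.8,-0.8,-0.6,0,0,0,1],[-1.6,-1.7,-1.2,0,0,0,1],[-2.4,-2.6,-1.2,0,0,0,1],[-3.2,-3.4,-1.2,0,0,0,1],[-4.0,-4.3,-1.2,0,0,0,1],[-4.9,-5.2,-1.2,0,0,0,1],[-5.7,-6.1,-1.2,0,0,0,1],[-6.5,-6.9,-1.2,0,0,0,1],[-7.2,-7.7,-1.2,0,0,0,1],[-7.8,-8.3,-1.2,0,0,0,1]]' 50
python3 - <<'E'
from h import *
manip.camera("wrist");manip.camera("wrist")
look("blackberry_tart",.03,.02)
look("pistachio_tart",.03,.02)
look("green_plaque",.006)
go(.586,-.350,.0205,63)
E
```

```text
clock: 14.45
position: [0.5451, -0.264, 0.2153]
ee_rot: [0.23, 0.973, -0.0, 0.0]
ft_force: [0.4, 0.1, 0.1]
grip_width: 1.002
grasp_force: 0.0
tcp [ 544.5 -266.7  214.9]
blackberry_tart 0.67 [208. 235. 258. 288.] outline [ 582.8 -352.9   65.3   56.8  -31.2] depth [ 586.5 -356.1   56.2   55.3   65.8] z95 [0.032 0.039] rgb [86. 34. 88.]
tcp [ 544.8 -262.2  214.8]
tcp [ 545.1 -260.5  215.1]
green_plaque 0.97 [401. 175. 476. 282.] outline [ 672.2 -108.   126.1   83.9  -12.7] depth [ 676.3 -105.9  129.2   85.7  -12.7] z95 [0.006 0.007] rgb [255. 255. 251.]
shift [-1.53 -1.25  3.9 ] turn [ 0.01 -0.    0.07] or az -22.43 j7 1.6
```

```bash
python3 -m pendant '[[-0.5,-0.4,0.4,0,0,0,1],[-1.0,-0.8,0.9,0,0,0,1],[-1.4,-1.2,1.5,0,0,0,1],[-1.5,-1.35,2.0,0,0,0,1],[-1.5,-1.35,2.0,0,0,0,1],[-1.5,-1.35,2.0,0,0,0,1],[-1.5,-1.35,2.0,0,0,0,1],[-1.5,-1.35,2.0,0,0,0,1],[-1.5,-1.35,2.0,0,0,0,1],[-1.5,-1.35,2.0,0,0,0,1]]' 50
python3 - <<'E'
from h import *
look("blackberry_tart",.03,.02)
look("pistachio_tart",.03,.02)
go(.586,-.355,.0205,63)
E
```

```text
clock: 16.1
position: [0.582, -0.3556, 0.1154]
ee_rot: [0.23, 0.973, 0.0, 0.0]
ft_force: [-0.4, 0.1, 0.8]
grip_width: 0.997
grasp_force: 0.0
tcp [ 582.  -355.6  115.4]
blackberry_tart 0.61 [248. 193. 320. 272.] outline [ 584.2 -354.9   61.5   55.9  -41.8] depth [ 586.5 -356.7   56.3   56.    21.7] z95 [0.032 0.039] rgb [73.  28.  69.5]
tcp [ 581.9 -355.6  115.3]
shift [-0.07  0.05  1.89] turn [ 0.   -0.    0.05] or az -22.45 j7 1.77
```

```bash
python3 -m pendant '[[-0.08,0.03,0.6,0,0,0,1],[-0.08,0.03,1.1,0,0,0,1],[-0.08,0.03,1.5,0,0,0,1],[-0.08,0.03,1.8,0,0,0,1],[-0.08,0.03,1.9,0,0,0,1],[-0.08,0.03,1.9,0,0,0,-0.1],[-0.08,0.03,1.9,0,0,0,-0.1],[-0.08,0.03,1.9,0,0,0,-0.1],[-0.08,0.03,1.9,0,0,0,-0.1],[-0.08,0.03,1.5,0,0,0,-0.1]]' 50
python3 -c "
from h import *
go(.567,.343,.19,63)
go(.54,.22,.19,63)"
```

```text
clock: 17.55
position: [0.5853, -0.3554, 0.0396]
ee_rot: [0.23, 0.973, 0.0, -0.001]
ft_force: [-0.2, -0.7, -1.9]
grip_width: 0.66
grasp_force: 53.5
shift [ 6.58 12.33 -2.99] turn [ 0.   -0.02  0.05] or az -22.45 j7 1.79
shift [ 5.97  9.89 -2.99] turn [ 0.   -0.02  0.05] or az -22.45 j7 1.79
```

```bash
python3 -m pendant '[[0,0,-0.6,0,0,0,-0.1],[0,0,-1.5,0,0,0,-0.1],[0.2,0.4,-2.4,0,0,0,-0.1],[0.6,1.1,-3.0,0,0,0,-0.1],[1.0,2.0,-3.0,0,0,0,-0.1],[1.5,3.0,-3.0,0,0,0,-0.1],[2.0,4.0,-3.0,0,0,0,-0.1],[2.5,5.0,-3.0,0,0,0,-0.1],[3.0,6.0,-3.0,0,0,0,-0.1],[3.5,7.0,-3.0,0,0,0,-0.1]]' 50
python3 -c "
from h import *
go(.567,.343,.15,63)
go(.565,.25,.19,63)"
```

```text
clock: 18.8
position: [0.586, 0.0368, 0.1916]
ee_rot: [0.23, 0.973, 0.0, 0.001]
ft_force: [0.3, -0.1, -1.1]
grip_width: 0.661
grasp_force: 53.5
shift [3.08 5.3  0.83] turn [0.01 0.01 0.05] or az -22.45 j7 1.05
shift [2.29 3.62 0.03] turn [0.01 0.01 0.05] or az -22.45 j7 1.05
```

```bash
python3 -m pendant '[[0.5,0.9,0,0,0,0,-0.1],[1.0,1.8,0,0,0,0,-0.1],[1.5,2.6,0,0,0,0,-0.1],[1.8,3.1,0,0,0,0,-0.1],[2.0,3.4,0,0,0,0,-0.1],[2.0,3.5,0,0,0,0,-0.1],[2.0,3.5,0,0,0,0,-0.1],[2.0,3.5,0,0,0,0,-0.1],[2.0,3.5,0,0,0,0,-0.1],[2.0,3.5,0,0,0,0,-0.1]]' 50
python3 - <<'E'
from h import *
look("purple_plaque",.006)
look("strawberry_tart",.036,.025)
look("red_plaque",.006,None,"pics/w4.png")
go(.567,.343,.027,63)
E
```

```text
clock: 20.05
position: [0.5752, 0.236, 0.1903]
ee_rot: [0.23, 0.973, -0.0, -0.0]
ft_force: [-0.2, -0.4, -1.5]
grip_width: 0.664
grasp_force: 53.5
tcp [575.2 236.  190.3]
purple_plaque 0.93 [464. 152. 559. 244.] outline [685.5 457.9 102.4  97.3  63.4] depth [686.2 460.1 100.7 100.6 -49. ] z95 [0.006 0.007] rgb [ 92. 237. 210.]
purple_plaque 0.7 [319.  98. 422. 199.] outline [568.6 344.2  98.9  98.3  18.6] depth [568.9 344.3  99.5  98.7  56.8] z95 [0.006 0.007] rgb [255. 255. 254.]
tcp [575.2 236.3 190.3]
strawberry_tart 0.82 [198.   2. 267.  25.] outline [409.5 274.   51.4  19.9  63.5] depth [403.5 274.5  48.5  13.4  65.3] z95 [0.033 0.039] rgb [220. 150. 123.]
tcp [575.1 236.4 190.3]
red_plaque 0.56 [180.   0. 290.  52.] outline [408.5 271.2  97.6  41.8  63.5] depth [407.2 270.6  99.7  42.6  63.1] z95 [0.005 0.007] rgb [255.  93.  87.]
shift [1.1  1.83 3.27] turn [ 0.   -0.    0.05] or az -22.45 j7 0.72
```

View pics/w4.png

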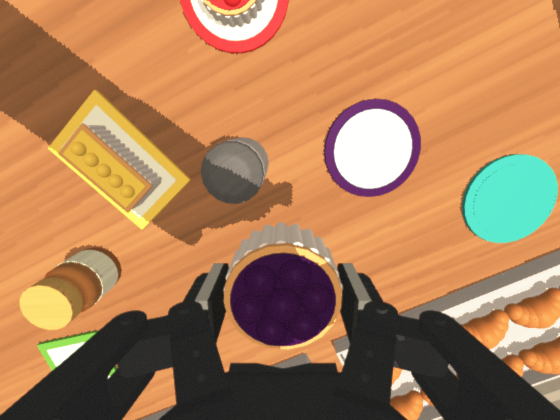

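The blackberry is level in the jaws. The purple plaque at (372,147) measures (568.7, 344.2) mm; the turquoise look-alike at (511,198) stays put.

```bash
python3 -m pendant '[[0.4,0.6,0,0,0,0,-0.1],[0.8,1.3,0.3,0,0,0,-0.1],[1.05,1.75,0.9,0,0,0,-0.1],[1.08,1.87,1.5,0,0,0,-0.1],[1.08,1.87,2.1,0,0,0,-0.1],[1.08,1.87,2.6,0,0,0,-0.1],[1.08,1.87,2.9,0,0,0,-0.1],[1.08,1.87,2.95,0,0,0,-0.1],[1.08,1.87,2.95,0,0,0,-0.1],[1.08,1.87,2.95,0,0,0,-0.1]]' 50
python3 -c "
from h import *
go(.5687,.3442,.027,63)"
```

```text
clock: 21.6
position: [0.5693, 0.3446, 0.044]
ee_rot: [0.23, 0.973, 0.001, 0.001]
ft_force: [-0.9, -0.0, -1.0]
grip_width: 0.66
grasp_force: 53.6
shift [ 0.01 -0.01  0.34] turn [0.01 0.01 0.05] or az -22.45 j7 0.59
```

```bash
python3 -m pendant '[[0,0,0.15,0,0,0,-0.1],[0,0,0.27,0,0,0,-0.1],[0,0,0.33,0,0,0,-0.1],[0,0,0.33,0,0,0,-0.1],[0,0,0.33,0,0,0,0.7],[0,0,0.33,0,0,0,1],[0,0,0.33,0,0,0,1],[0,0,-0.3,0,0,0,1],[0,0,-1.2,0,0,0,1],[0,0,-2.2,0,0,0,1]]' 50
python3 -c "
from h import *
go(.40,-.23,.22,105)
go(.50,-.05,.22,105)"
```

```text
clock: 22.85
position: [0.5683, 0.344, 0.1535]
ee_rot: [0.23, 0.973, -0.0, -0.0]
ft_force: [0.4, 0.2, -0.5]
grip_width: 1.001
grasp_force: 0.0
shift [ -2.13 -11.77  -1.32] turn [-0.01 -0.01 -5.2 ] or az 17.3 j7 0.57
shift [-2.3  -7.66 -1.32] turn [-0.01 -0.01 -5.2 ] or az 17.3 j7 0.57
```

```bash
python3 -m pendant '[[0,-0.6,-0.5,0,0,1,1],[-0.2,-1.4,-1.0,0,0,2.2,1],[-0.4,-2.3,-1.3,0,0,3.4,1],[-0.6,-3.2,-1.3,0,0,4.6,1],[-0.8,-4.1,-1.3,0,0,5.8,1],[-0.9,-5.0,-1.3,0,0,7.0,1],[-1.1,-5.9,-1.3,0,0,8.2,1],[-1.3,-6.8,-1.3,0,0,9.4,1],[-1.4,-7.6,-1.3,0,0,10.6,1],[-1.5,-8.2,-1.3,0,0,11.8,1]]' 50
python3 -c "
from h import *
go(.39,-.25,.20,105)"
```

```text
clock: 24.1
position: [0.4517, -0.0577, 0.2179]
ee_rot: [0.872, 0.49, 0.0, -0.0]
ft_force: [0.5, -1.0, -0.2]
grip_width: 1.001
grasp_force: 0.0
shift [-3.93  0.95  0.35] turn [-0.   -0.01  5.45] or az -17.05 j7 -0.55
```

```bash
python3 -m pendant '[[-0.8,0.2,0,0,0,1.1,1],[-1.6,0.4,0.2,0,0,2.2,1],[-2.4,0.6,0.3,0,0,3.3,1],[-3.2,0.8,0.4,0,0,4.4,1],[-3.8,0.9,0.4,0,0,5.45,1],[-3.9,0.95,0.4,0,0,5.45,1],[-3.9,0.95,0.4,0,0,5.45,1],[-3.9,0.95,0.4,0,0,5.45,1],[-3.9,0.95,0.4,0,0,5.45,1],[-3.9,0.95,0.4,0,0,5.45,1]]' 50
python3 - <<'E'
from h import *
look("pistachio_tart",.03,.02)
look("pistachio_tart",.03,.02)
look("green_plaque",.006)
go(.3748,-.2816,.0205,105)
E
```

```text
clock: 25.35
position: [0.3929, -0.2472, 0.1978]
ee_rot: [0.991, 0.135, 0.0, -0.0]
ft_force: [0.1, 0.4, -0.4]
grip_width: 0.998
grasp_force: 0.0
tcp [ 392.9 -247.2  197.8]
pistachio_tart 0.67 [287. 184. 333. 263.] outline [ 377.6 -280.5   87.8   42.9   14.3] depth [ 375.4 -282.3   81.5   42.2   15. ] z95 [0.031 0.037] rgb [136. 134.  69.]
tcp [ 392.8 -247.4  197.8]
pistachio_tart 0.93 [290. 186. 331. 264.] outline [ 377.7 -281.    84.9   41.9   15.5] depth [ 375.4 -282.1   81.7   41.7   15. ] z95 [0.031 0.037] rgb [133. 134.  68.]
tcp [ 392.7 -247.5  197.8]
shift [-0.53  0.56  3.55] turn [-0.   -0.    0.05] or az -22.45 j7 -0.85
```

```bash
python3 -m pendant '[[-0.3,0.3,0.5,0,0,0,1],[-0.51,0.57,1.2,0,0,0,1],[-0.51,0.57,2.0,0,0,0,1],[-0.51,0.57,2.7,0,0,0,1],[-0.51,0.57,3.2,0,0,0,1],[-0.51,0.57,3.5,0,0,0,1],[-0.51,0.57,3.55,0,0,0,1],[-0.51,0.57,3.55,0,0,0,-0.5],[-0.51,0.57,3.55,0,0,0,-0.5],[-0.51,0.57,3.55,0,0,0,-0.5]]' 50
python3 -c "
from h import *
go(.55,-.14,.19,77)
go(.6735,-.107,.15,77)"
```

```text
clock: 26.9
position: [0.3763, -0.2821, 0.0212]
ee_rot: [0.991, 0.134, 0.001, 0.0]
ft_force: [-2.3, 0.9, 8.4]
grip_width: 0.481
grasp_force: 50.3
shift [ 4.11 -1.81 -3.37] turn [-0.   -0.01  3.55] or az -18.95 j7 -0.45
shift [ 6.66 -1.79 -2.57] turn [-0.   -0.01  3.55] or az -18.95 j7 -0.45
```

```bash
python3 -m pendant '[[0,0,-0.6,0,0,0,-0.5],[0,0,-1.5,0,0,0,-0.5],[0.3,-0.1,-2.4,0,0,0.5,-0.5],[0.9,-0.4,-3.2,0,0,1.2,-0.5],[1.7,-0.7,-3.4,0,0,2.0,-0.5],[2.5,-1.1,-3.4,0,0,2.8,-0.5],[3.3,-1.4,-3.4,0,0,3.5,-0.5],[3.8,-1.7,-3.4,0,0,3.55,-0.5],[4.0,-1.8,-3.4,0,0,3.55,-0.5],[4.0,-1.8,-3.4,0,0,3.55,-0.5]]' 50
python3 - <<'E'
from h import *
manip.camera("wrist");manip.camera("wrist")
look("green_plaque",.006,None,"pics/w5.png")
look("green_plaque",.006)
go(.6735,-.107,.0275,77)
E
```

```text
clock: 28.15
position: [0.5441, -0.1424, 0.1902]
ee_rot: [0.994, -0.113, -0.0, 0.0]
ft_force: [-0.1, -0.0, -2.1]
grip_width: 0.478
grasp_force: 52.3
tcp [ 543.5 -143.5  190.4]
green_plaque 0.94 [168.   6. 261. 148.] outline [ 674.2 -106.8  123.8   82.5  -12.7] depth [ 675.7 -105.9  126.7   84.5  -12.8] z95 [0.006 0.007] rgb [251. 253. 244.]
tcp [ 543.7 -143.3  190.5]
green_plaque 0.88 [166.   6. 261. 149.] outline [ 674.3 -107.2  124.2   82.1  -12.5] depth [ 675.8 -106.   126.9   84.3  -12.6] z95 [0.006 0.007] rgb [251. 253. 244.]
shift [ 2.36 -1.28  3.26] turn [-0.   -0.   -0.01] or az 22.49 j7 -1.42
```

View pics/w5.png

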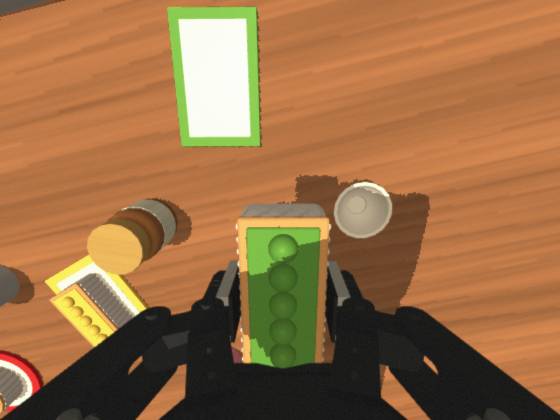

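The pistachio tart is held level and the green plaque shows whole at (214,77), measuring (674.8, -106.7) mm.

```bash
python3 -m pendant '[[0.6,-0.3,0,0,0,0,-0.5],[1.3,-0.7,0.1,0,0,0,-0.5],[2.0,-1.1,0.6,0,0,0,-0.5],[2.38,-1.29,1.2,0,0,0,-0.5],[2.38,-1.29,1.8,0,0,0,-0.5],[2.38,-1.29,2.4,0,0,0,-0.5],[2.38,-1.29,2.8,0,0,0,-0.5],[2.38,-1.29,2.95,0,0,0,-0.5],[2.38,-1.29,2.95,0,0,0,-0.5],[2.38,-1.29,2.95,0,0,0,-0.5]]' 50
python3 -c "
from h import *
go(.6748,-.1067,.0275,77.4)"
```

```text
clock: 29.7
position: [0.6757, -0.106, 0.0441]
ee_rot: [0.994, -0.113, 0.001, -0.0]
ft_force: [-0.2, 1.1, -2.2]
grip_width: 0.484
grasp_force: 52.4
shift [-0.02  0.02  0.33] turn [-0.   -0.01 -0.05] or az 22.45 j7 -1.38
```

```bash
python3 -m pendant '[[-0.01,0,0.15,0,0,0,-0.5],[-0.01,0,0.27,0,0,0,-0.5],[-0.01,0,0.33,0,0,0,-0.5],[-0.01,0,0.33,0,0,0,-0.5],[-0.01,0,0.33,0,0,0,0.3],[-0.01,0,0.33,0,0,0,1],[-0.01,0,0.33,0,0,0,1],[-0.01,0,0,0,0,0,1],[-0.01,0,-1.0,0,0,0,1],[-0.01,0,-2.0,0,0,0,1]]' 50
python3 -m pendant '[[-0.6,-0.2,-0.5,0,0,0,1],[-1.2,-0.4,-1.2,0,0,0,1],[-1.8,-0.6,-2,0,0,0,1],[-2.4,-0.8,-2.8,0,0,0,1],[-3,-1,-3,0,0,0,1],[-3.6,-1.2,-3,0,0,0,1],[-4,-1.4,-3,0,0,0,1],[-4,-1.4,-3,0,0,0,1],[-4,-1.4,-3,0,0,0,1],[-4,-1.4,-3,0,0,0,1]]' 50
python3 - <<'E'
from h import *
for t,z in(("lemon_tart",.036),("strawberry_tart",.036),("blackberry_tart",.036),("pistachio_tart",.036),("yellow_plaque",.006),("red_plaque",.006)):look(t,z,z-.01,"pics/w6.png") if "tart" in t else look(t,z)
im,d=manip.camera("top");c=manip.get_calibration("top");W=world(c,d);cv2.imwrite("pics/top9.png",im[:,:,::-1])
for t in("lemon_tart","strawberry_tart","blackberry_tart","pistachio_tart","sugar_shaker","jam_jar"):
    z={"s":.09,"j":.085}.get(t[0],.036) if "tart" not in t else .036
    for r in manip.trace(t,"top"):
        if r["p"]>.3:print(t,shape(c,r["pixels"],z),round(float(np.percentile(W[r["pixels"]][:,2],95)),3))
E
```

```text
clock: 30.95
position: [0.6744, -0.1059, 0.1452]
ee_rot: [0.994, -0.113, 0.0, 0.0]
ft_force: [1.5, 0.3, 0.7]
grip_width: 1.002
grasp_force: 0.0
clock: 32.2
position: [0.4957, 0.0066, 0.2929]
ee_rot: [0.994, -0.114, 0.0, 0.0]
ft_force: [-1.1, 0.6, 0.3]
grip_width: 1.001
grasp_force: 0.0
tcp [495.7   6.6 292.9]
lemon_tart 0.62 [192. 188. 247. 254.] outline [468.5  97.1  84.1  49.3  16.5] depth [466.5 100.7  82.2  41.2  17.6] z95 [0.037 0.043] rgb [254.  236.5 110. ]
lemon_tart 0.4 [ 98. 260. 162. 316.] outline [406.5 261.7  85.6  75.6 -53.4] depth [459.9 181.5 266.5   1.4 -65.2] z95 [0.005 0.007] rgb [253.  108.   91.5]
tcp [495.6   6.8 292.7]
strawberry_tart 0.97 [354. 254. 399. 289.] outline [348.4 -98.1  57.2  53.3 -85.2] depth [408.9 -84.5 190.8  54.8  12.7] z95 [0.029 0.036] rgb [177.  101.   88.5]
strawberry_tart 0.81 [ 98. 276. 149. 314.] outline [389.6 273.7  77.   55.2 -62.6] depth [384.3 282.2  56.7  54.9 -82.1] z95 [0.037 0.044] rgb [227.  90.  67.]
strawberry_tart 0.8 [300. 253. 336. 300.] outline [355.4 -12.1  68.9  55.3  -9.9] depth [345.6 -12.2  55.9  54.5 -78.5] z95 [0.
[... 329 characters left out ...]
 661.  -101.5   57.1   42.2  -13. ] z95 [0.037 0.043] rgb [156. 222.  93.]
tcp [495.4   7.4 292.7]
yellow_plaque 0.7 [183. 167. 270. 262.] outline [464.2  98.9 125.4  84.8  17.2] depth [462.4 100.7 127.7  86.6  17.3] z95 [0.005 0.007] rgb [254. 252. 114.]
tcp [495.3   7.4 292.8]
red_plaque 0.78 [100. 260. 163. 315.] outline [393.8 280.3  90.9  83.8 -57.8] depth [454.4 200.3 297.6  83.6 -54.1] z95 [0.005 0.007] rgb [253. 101.  78.]
lemon_tart [464.6  98.8  84.   43.2  17.2] 0.044
strawberry_tart [382.6 279.   59.6  54.1  88.6] 0.046
blackberry_tart [567.5 338.7  58.4  55.8  44.4] 0.046
pistachio_tart [ 687.1 -108.2   51.1   42.6  -13. ] 0.045
sugar_shaker [515.5 209.3  59.4  47.6  62.1] 0.092
```

View pics/top9.png

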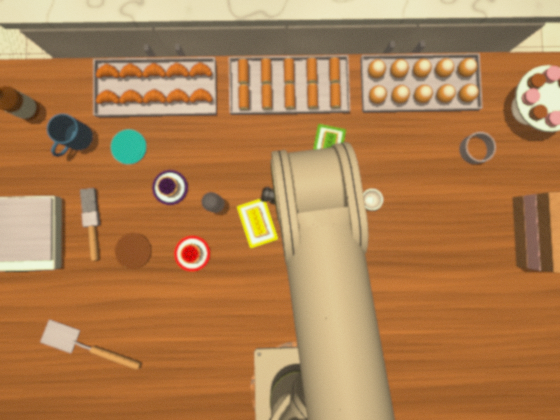

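View pics/w6.png

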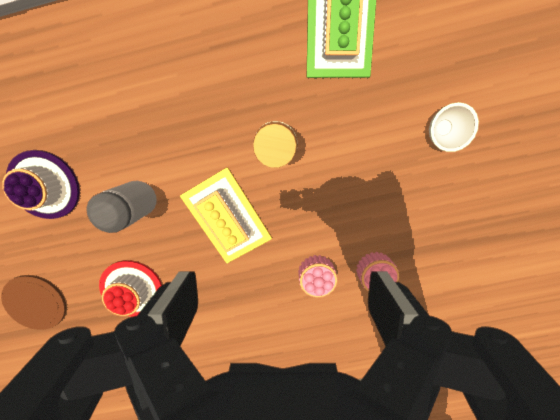

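All four tarts stand centred on their plaques, within about 3 mm: strawberry (190,253), blackberry (170,187) and lemon (257,222) in the top view, and pistachio at (343,25) in the wrist view. The shaker and jar are standing and were never touched. Handing in.

```bash
python3 -c "
from workcell import manip
print(manip.hand_in())"
```

```text
the job is handed in; nothing more can be done
None
```

All four tarts are on their matching plaques, each measured within about 3 mm of centre, the sugar shaker and jam jar are still standing in place, and the job was handed in at about 33 s with no verdict returned.

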